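# Clamp a welded sample in the capstan jig

### The job

Lay the oblong welded sample flat in the nest of the clamping jig, between the jaw and the stop, and let go of it. Then wind the jaw shut by pushing the spokes of the capstan round clockwise, one after another, until the sample is held with about 25 N: the capstan runs free at a push of about 7.5 N just inside a spoke's black ball and is tight enough at about 11 N; do not overtighten. Do not shove the jaw itself, and leave the other things where they stand.

Things in the scene. Friction and masses are not known exactly. Their poses are not given: they have to be found in the camera images.
- jig: Aluminium clamping jig fixed to the bench, base plate 100 (x) x 300 (y) x 15 mm thick. Origin on the bench surface under the capstan's upright axis; z up; the plate spans y = -55 to +245 mm. Along its +y axis lie, in order: capstan (axis at x = y = 0), sliding jaw, nest, stop.
- nest (a point): Point on the nest floor (plate top, 15 mm above the bench), jig x = 0, y = 165 mm, jig axes. Two low steel rails, 6 mm high above the floor, flank it: inner faces at x = -23 and +23 mm, from y = 125 to 205. The sample centred here, long side along y, is clear of jaw and stop.
- stop_mean (a point): Mean place of the stop's face on the nest floor (jig x = 0, y = 205 mm). The stop is a steel block 44 mm wide (x), top 39 mm above the bench. An adjusting screw has shifted it up to 4 mm either way along y from this point; its setting is not measured.
- capstan_axis (a point): Point on the capstan's upright axis, level with its spokes' centre lines, 62 mm above the bench. The capstan: conical steel hub (64 mm wide at its foot, top 73 mm above the bench), four level round spokes 90 degrees apart, 10 mm thick, each ending in a black ball, 18 mm diameter, centred 81 mm from the axis.
- capstan (a joint): Capstan turn v in rad, growing clockwise seen from above, which closes the jaw (10 mm per rad). Spokes point at -v, -v+90, +180, +270 degrees, anticlockwise from the jig's +x. Range 0 to 4.8; stays where left. Friction 0.5 N m (7.7 N at 65 mm out); each newton of clamping adds 0.01 N m; held up to 50 N. Bites at 3.1 to 4.1; from there 0.1 rad adds about 12 N. Over 45 N is too much.
- jaw: Steel jaw block 44 (x) x 18 (y) mm, top 39 mm above the bench, on stiff springs (12 N per mm, 6 mm of give) on a rack that the capstan drives along the jig's +y. Axes as the jig's. Until it bites its origin is the jig's shifted along y by 10 mm per rad of the capstan; its clamping face lies 116 mm from its origin along y.
- sample: Oblong welded plastic sample (white upper shell, black lower shell), 37 (x) x 53 (y) x 23 mm high, 40 to 85 g, origin in the centre of its underside, loose on the bench well to the right of the jig, before the gap between the press and the grey generator. It has to lie with its 53 mm side along the jig's y axis, either way round.
- horn: Bystander: pale turned horn blank, 26 mm diameter, 50 mm tall, standing; origin in the centre of its underside.
- marker: Bystander: white marker pen with black cap, lying, 134 mm long (y), 16 mm thick; origin under its middle.
- square_sample: Bystander: square welded sample with black upper shell, 51 x 51 x 19 mm; origin in the centre of its underside.
Things that resemble listed ones, but are neither listed nor needed, are in the scene too. Of the things that look like the sample, take the one that is nearest to the robot's base at the start.

How it is judged:
On the way, in this order (a step that is already met when the one before it is completed fails the run):
1. the sample lies flat in the nest, released, with the jaw not yet on it (x of sample in the frame of nest between -0.008 and 0.008 m and y of sample in the frame of nest between -0.025 and 0.018 m and z of sample in the frame of nest below 0.003 m and angle between sample's own z axis and vertical below 0.06 rad and contact force between the arm and sample below 0.05 N and contact force between jaw and sample below 5 N), for 0.2 s.
2. the jaw bites on the sample (contact force between jaw and sample above 10 N), for 0.1 s.
At the end, for the whole second after the job is handed in: The sample lies flat in the nest (within 3 mm of its floor, 8 mm of its centre line, 0.1 rad of square), at rest, and the jaw presses it against the stop with more than 10 N by itself, the capstan standing still (contact force between jaw and sample above 10 N and x of sample in the frame of nest between -0.008 and 0.008 m and z of sample in the frame of nest below 0.003 m and angle between sample's own z axis and vertical below 0.06 rad and angle between the y axis of sample and the y axis of jig, either way round below 0.1 rad and velocity of joint capstan below 0.05 rad/s and linear speed of sample below 0.01 m/s); the robot touches nothing.
It fails at once if the sample is clamped with more than 45 N (overtightened) (contact force between jaw and sample above 45 N).
It fails at once if the robot shoves the jaw itself with more than 15 N (contact force between the arm and jaw above 15 N).
It fails at once if a bystander is moved more than 30 mm (distance of any of horn, marker, square_sample from where it was at the start of the episode above 0.03 m).
It also fails if it takes over 72 s, if anything falls off the work surface, if the arm or the gripper's body presses on something with over 40 N, if the wrist force passes 120 N, or if a joint passes its speed limit or range.

### The arm

A 6-joint arm with a two-finger parallel gripper is mounted at the origin on a cart in front of the work surface, level with it; the furniture and walls round the work are solid. World frame = base frame: x ahead of the robot, y to its left, z up, the work surface at z = 0. Lengths are in m, angles in rad, forces in N, time in s.
With the tool pointing down it reaches from about 0.25 to 0.725 m from the base axis. Payload 4 kg.
Tool frame: the origin (TCP) lies between the finger pads; the fingertips stand 8 mm ahead of it and the grasp point (between the pads) lies 11 mm behind it (bot.tip_reach is the distance from the TCP to the fingertips, in m); z points along the fingers, y is the line along which they close (so a half turn about z gives the same grasp; the last joint's range is limited). The gripper opens to 85 mm and grips with 20 to 120 N. Pads are 22 mm wide; open, the fingers measure 114 mm over their backs; the gripper's body (76 mm by 85 mm) begins 54 mm behind the grasp point. The pads swing forward as they close: fully open they stand 13 mm farther back than shut.
Start: joints at [0, 0.241, 0.005, 1.335, 0, 1.571], TCP at [0.5, -0, 0.239] pointing down, gripper open.
Joint ranges: [-2.72, 2.72], [-1.05, 1.87], [-1.09, 1.28], [-1.99, 2.15], [-1.42, 1.44], [-3.14, 3.14]. Speed limits (rad/s): [2.79, 2.79, 3.14, 3.14, 3.14, 3.14].

### API

Orientations are given as a unit quaternion [x, y, z, w].
In Python, from workcell import bot gives the robot as it stands.
- The arm moves only by the tool move_arm, never from a script. Its argument "deltas" is a list of rows, each a list of 7 numbers: the opening, from 0 (shut) to 1 (fully open), then the shift along the tool's x, y, z in mm, then the turn, a rotation vector about the tool's x, y, z in degrees. In form: [[gripper, tx, ty, tz, ax, ay, az], ...]. A call has 1 to 10 rows; each row shifts and turns the commanded pose from where the row before left it, along the tool's axes as they then stand; what a row does not reach is not made up. A row lasts 1/12 s, in which the tool goes at most 41.7 mm and 7.16 degrees, less where a joint would pass 70% of its speed; a pose out of reach is approached as far as the arm can. A call is refused whole if a number of a shift passes 41.7 or a number of a turn 7.16, either way. A call with a gripper value outside its range is refused whole. The fingers move at their own pace and stop on an object; the grip force is fixed at half the most. Time passes only in rows, so rows that do not move let the fingers close. It gives the time, the measured TCP pose, the force, the opening and the grip force at its end, in the units of the state.
- bot.get_obs(): the state, without advancing time (a new reading comes with each control period).
- bot.camera(name): name is "scene" or "side" or "wrist"; returns the picture (384x512x3 uint8, blue, green, red); there is no depth.
- bot.calibration(name): a dict with "K" (3x3 intrinsics, pixels), "position" and "orientation" of the camera in the world. Camera axes: x right, y down, z forward; pixel columns grow to the right and rows downward; lengths in m; the calibration is good to about 2 mm. A picture is of the moment at which its call begins: read the wrist's pose just before it. calibration takes no time and is no camera call; for the wrist camera it gives the pose at the moment of the call.
- bot.job_done(): hands the job in; it is judged then, once.
Trained networks look in the newest picture that a camera, given by its name, has taken for a name from the list of things; names that differ only in an ending like _2 or _b are one class to them, and where a whole thing is asked for, a point or a joint stands for the part that bears it (a point fixed in the world has none). Each returns a list of dicts, best first, with "conf" (0 to 1); they miss things now and then, are a little off and sometimes report something else, mostly with a low value. They report only what shows in the picture. A call takes as long as a camera call. They do not tell look-alikes from the thing itself.
- bot.outline_of(query, camera): "pixels" (384x512 bool, what is visible of it) and "rect" ([left, top, width, height] in pixels, round what is visible of it).
The state is a dict: "clock": time; "joint_pos": joint angles; "joint_vel": joint speeds; "tau": joint torques, N m; "eef_pos": TCP position; "tool_rot": TCP orientation; "ft_force": force on the tool from outside, world axes, zero at the start; "ft_torque": the same for the moment, N m; "grip_width": finger opening in m; "grasp_force": force on a finger pad.
Only numpy, scipy, OpenCV 4.12 (cv2) and the standard library are available. Lean on these libraries where they do the work, as an engineer would, in place of code of your own. Each camera call takes 0.05 s, during which the arm holds its last target. There are 200 camera calls.

## Working session

There is one attempt and no reset: what is moved stays moved. The work goes in short steps, Python scripts to look and compute and a tool call to move; the robot and the scene stay as the last step left them, time stands still between calls to the robot, and variables do not carry over. Pictures are saved under pics/ and viewed, at most 10 in all, crops included, and the job is handed in when it is done.

Besides the shell and the picture viewer there is one more tool, called after "Request:" in YAML: its name, and indented under it one key for each argument. move_arm: Moves the arm, as the interface text tells. Its arguments: {"type":"object","properties":{"deltas":{"type":"array","items":{"type":"array","items":{"type":"number"}}}},"required":["deltas"]}

```bash
mkdir -p pics; cat > h.py <<'E'
import numpy as np,cv2
from scipy.spatial.transform import Rotation as R
from workcell import bot
def ray(cam,px,z,cal=None):
    c=cal or bot.calibration(cam); K=np.array(c["K"]); o=np.array(c["position"]); r=R.from_quat(c["orientation"])
    d=r.apply(np.linalg.solve(K,np.array([px[0],px[1],1.0]))); return o+d*(z-o[2])/d[2]
def proj(cam,p,cal=None):
    c=cal or bot.calibration(cam); q=R.from_quat(c["orientation"]).inv().apply(np.array(p)-c["position"])
    q=np.array(c["K"])@q.T if q.ndim==1 else (np.array(c["K"])@q.T); return (q[:2]/q[2]).T
E
python3 - <<'E'
from h import *
a=bot.camera("scene");b=bot.camera("side")
cv2.imwrite("pics/a.png",a);cv2.imwrite("pics/b.png",b)
print(bot.calibration("scene"),bot.calibration("side"),bot.get_obs())
for cam in("scene","side"):
  for q in("jig","capstan","jaw","sample","horn","marker","square_sample"):
    for d in bot.outline_of(q,cam)[:3]:
      v,u=np.nonzero(d["pixels"]); print(cam,q,round(d["conf"],2),d["rect"],u.mean().round(1),v.mean().round(1),ray(cam,(u.mean(),v.mean()),0.02).round(3))
E
```

```text
{'K': array([[471.40998334,   0.        , 246.63081622],
       [  0.        , 471.40998334, 188.5831666 ],
       [  0.        ,   0.        ,   1.        ]]), 'position': array([-0.22580383, -0.70832772,  0.98598266]), 'orientation': array([ 0.84823808, -0.34914828,  0.14667849, -0.37023379])} {'K': array([[412.61207794,   0.        , 260.30680073],
       [  0.        , 412.61207794, 189.23206249],
       [  0.        ,   0.        ,   1.        ]]), 'position': array([ 0.42179118, -1.02672084,  0.59853632]), 'orientation': array([ 8.56624559e-01,  5.94472736e-04,  1.00056709e-02, -5.15842901e-01])} {'clock': 0.1, 'joint_pos': array([ 8.52749297e-06,  2.41336890e-01,  3.81552904e-03,  1.33518799e+00,
       -3.40483107e-06,  1.57079333e+00]), 'joint_vel': array([ 0.0007019 , -0.00050122,  0.0014823 , -0.00097694,  0.00164757,
        0.00191328]), 'tau': array([-3.57412864e-04, -3.73140085e+01,  2.53010201e+01,  1.07858295e-02,
        2.43542411e-05, -2.54672034e-05]), 'eef_pos': array([4.99433191e-01, 3.25278544e-06, 2.38485762e-01]), 'tool_rot': array([ 7.07102381e-01,  7.07110
[... 985 characters left out ...]
side capstan 0.22 [243.0, 145.3, 43.1, 52.6] 261.5 172.3 [0.447 0.184 0.02 ]
side jaw 0.43 [252.1, 160.7, 16.9, 3.8] 259.7 162.6 [0.442 0.261 0.02 ]
side sample 0.9 [263.1, 285.5, 22.1, 25.5] 273.5 298.8 [ 0.464 -0.401  0.02 ]
side sample 0.69 [300.8, 256.8, 10.3, 18.3] 304.6 264.9 [ 0.538 -0.292  0.02 ]
side sample 0.66 [248.4, 256.2, 19.3, 22.0] 259.5 267.1 [ 0.437 -0.301  0.02 ]
side horn 0.69 [252.0, 200.0, 7.1, 19.2] 254.7 209.7 [ 0.426 -0.054  0.02 ]
side marker 0.58 [232.8, 219.8, 5.9, 36.9] 235.3 238.3 [ 0.379 -0.191  0.02 ]
side marker 0.38 [244.9, 145.4, 46.1, 51.8] 261.2 172.7 [0.446 0.181 0.02 ]
side square_sample 0.86 [250.5, 220.3, 20.5, 19.2] 259.0 230.6 [ 0.437 -0.156  0.02 ]
```

View pics/a.png

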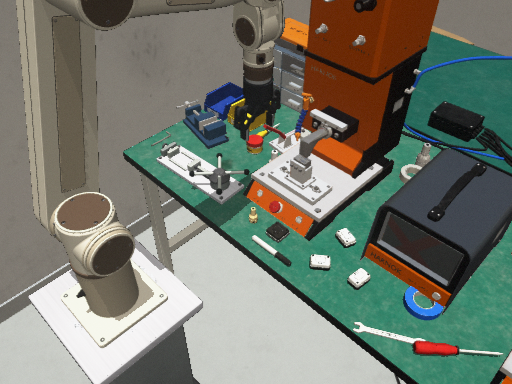

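View pics/b.png

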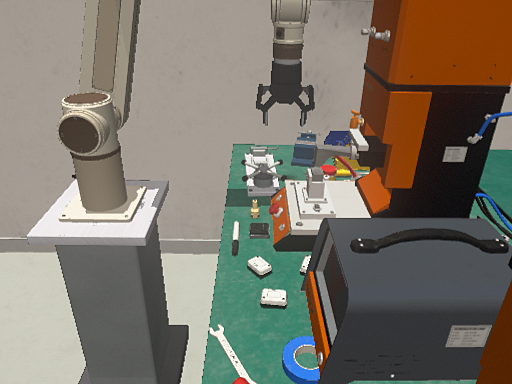

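The three white samples lie at scene pixels (320,262), (346,237) and (359,278). The nearest to the base is the one at about (0.437, -0.301). The jig is at pixels (157–246, 144–200), with the capstan end near (219,175) and its +y towards world +y. I'll look at the jig from close by first.

Request:
move_arm:
  deltas:
    - [1, 34, -10, -12, 0, 0, 0]
    - [1, 34, -10, -12, 0, 0, 0]
    - [1, 34, -10, -12, 0, 0, 0]
    - [1, 34, -10, -12, 0, 0, 0]
    - [1, 34, -10, -12, 0, 0, 0]
    - [1, 0, 0, 0, 0, 0, 0]
    - [1, 0, 0, 0, 0, 0, 0]

```text
clock: 1.38
eef_pos: [0.4499, 0.1718, 0.3001]
tool_rot: [0.706, 0.709, 0.001, 0.001]
ft_force: [0.8, 0.5, 0.5]
grip_width: 0.0857
grasp_force: 0.0
```

```bash
python3 - <<'E'
from h import *
a=bot.camera("wrist");cal=bot.calibration("wrist")
cv2.imwrite("pics/c.png",a)
print(cal,bot.get_obs()["eef_pos"],bot.get_obs()["clock"])
for q in("jig","capstan","jaw"):
    for d in bot.outline_of(q,"wrist")[:3]:
      v,u=np.nonzero(d["pixels"]); print(q,round(d["conf"],2),d["rect"],u.mean().round(1),v.mean().round(1),ray("wrist",(u.mean(),v.mean()),0.03,cal).round(3))
E
```

```text
{'K': array([[292.74328308,   0.        , 249.1564046 ],
       [  0.        , 292.74328308, 187.47610665],
       [  0.        ,   0.        ,   1.        ]]), 'position': array([0.44917966, 0.25162027, 0.43385946]), 'orientation': array([9.87354472e-01, 1.02652971e-03, 5.35633801e-04, 1.58523835e-01])} [0.44988745 0.1705337  0.29943887] 1.4333
jig 0.65 [201.3, 0.0, 99.1, 245.5] 246.3 112.3 [0.446 0.224 0.03 ]
capstan 0.88 [196.0, 152.5, 104.0, 91.1] 248.9 196.6 [0.449 0.104 0.03 ]
jaw 0.68 [228.2, 106.4, 34.1, 10.8] 245.6 111.5 [0.445 0.226 0.03 ]
```

View pics/c.png

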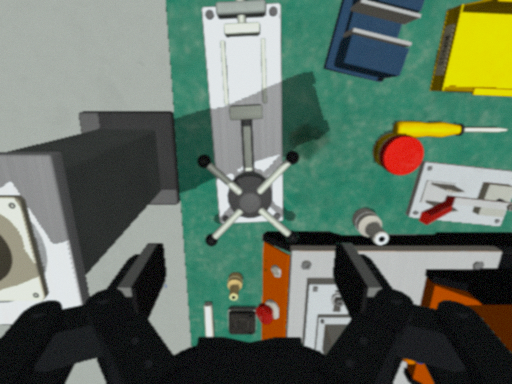

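Wrist view: the balls are at about (204,161), (292,157), (212,241) and (291,239), the jaw at (246,111), the stop bar at (241,29) and the rails at x≈222 and 265. Next I'll fit the jig pose and check it with an overlay.

```bash
cat >> h.py <<'E'
def jigpt(p,P): # p=(x,y,yaw)
    P=np.atleast_2d(P); c,s=np.cos(p[2]),np.sin(p[2])
    return np.c_[p[0]+c*P[:,0]-s*P[:,1],p[1]+s*P[:,0]+c*P[:,1],P[:,2]]
E
python3 - <<'E'
from h import *
from scipy.optimize import least_squares
a=cv2.imread("pics/c.png");cal=bot.calibration("wrist");g=a.min(2).astype(float) # plate: high in all channels
L=[];Rr=[]
for v in list(range(20,100,4))+list(range(168,210,4)):
    row=g[v]; 
    t=110
    l=[u for u in range(195,235) if row[u]<t<=row[u+1]]
    r=[u for u in range(300,262,-1) if row[u]<t<=row[u-1]]
    if l: L.append(ray("wrist",(l[0]+(t-row[l[0]])/(row[l[0]+1]-row[l[0]]),v),.015,cal))
    if r: Rr.append(ray("wrist",(r[0]-(t-row[r[0]])/(row[r[0]-1]-row[r[0]]),v),.015,cal))
L=np.array(L);Rr=np.array(Rr)
balls=np.array([ray("wrist",p,.062,cal) for p in((204,161),(292,157),(212,241),(291,239))])
ctr=balls.mean(0);print("balls",balls.round(4),"ctr",ctr.round(4),np.hypot(*(balls-ctr)[:,:2].T).round(4))
print(len(L),len(Rr))
def f(q):
    n=np.array([np.cos(q[2]),np.sin(q[2])]);o=q[:2]
    return np.r_[(L[:,:2]-o)@n+.05,(Rr[:,:2]-o)@n-.05,3*(q[:2]-ctr[:2])]
s=least_squares(f,[ctr[0],ctr[1],0],loss="soft_l1",f_scale=.001);p=s.x
print("jig",p.round(4),np.rad2deg(p[2]),"res mm",(1e3*f(p)).round(1))
ang=np.rad2deg(np.arctan2(*(balls-ctr)[:,1::-1].T)-p[2]);print("spokes",ang.round(1))
np.save("jig.npy",p)
o=cv2.resize(a,None,fx=3,fy=3,interpolation=cv2.INTER_CUBIC)
def pl(P,c):cv2.polylines(o,[np.int32((proj("wrist",jigpt(p,P),cal)+.5)*3)],True,c,1)
pl([(-.05,-.055,.015),(.05,-.055,.015),(.05,.245,.015),(-.05,.245,.015)],(0,0,255))
for x in(-.023,.023):pl([(x,.125,.021),(x,.205,.021)],(255,0,0))
pl([(-.022,.098,.039),(.022,.098,.039),(.022,.116,.039),(-.022,.116,.039)],(0,200,0))
pl([(-.022,.205,.039),(.022,.205,.039)],(255,0,255))
cv2.imwrite("pics/d.png",o[0:600,540:920])
E
```

```text
balls [[0.3908 0.1638 0.062 ]
 [0.5046 0.1689 0.062 ]
 [0.3964 0.0475 0.062 ]
 [0.5085 0.0506 0.062 ]] ctr [0.4501 0.1077 0.062 ] [0.0816 0.082  0.0806 0.0817]
31 31
jig [0.4499 0.1077 0.0461] 2.640750203792759 res mm [-0.3  0.1  0.  -0.3  0.1 -0.1 -0.3  0.  -0.1 -0.4  0.  -0.1 -0.2  0.2
 -0.2 -0.4  0.1 -0.2 -0.5 -0.1 -8.7 -2.4  3.9 -0.2 -0.7 -0.2 -0.3 -0.7
 -0.3 -0.4 -0.9  0.3  0.3  0.2  0.2  0.1  0.   0.1  0.2  0.2  0.6  0.4
  0.3  0.2  0.3  0.5  0.4 -0.7 -0.8 -0.9 -0.8  6.6  0.9  0.5  0.4  0.4
  0.4  0.3  0.5  0.1 -0.  -0.6 -0.6 -0. ]
spokes [ 133.9   45.6 -134.4  -47. ]
```

View pics/d.png

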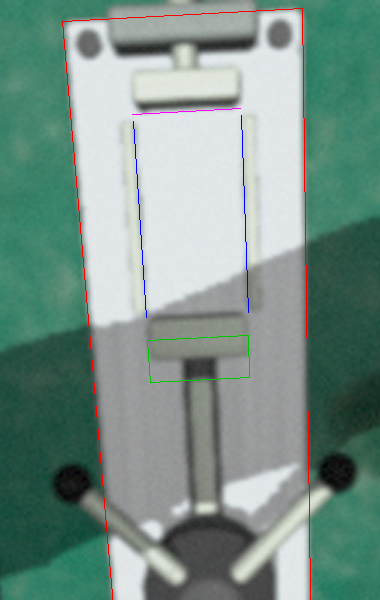

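Request:
move_arm:
  deltas:
    - [1, -40, -2, 0, 0, 0, 0]
    - [1, -40, -2, 0, 0, 0, 0]
    - [1, -40, -2, 0, 0, 0, 0]
    - [1, -40, -2, 0, 0, 0, 0]
    - [1, -40, -2, 0, 0, 0, 0]
    - [1, -40, 0, 0, 0, 0, 0]
    - [1, -40, 0, 0, 0, 0, 0]
    - [1, -40, 0, 0, 0, 0, 0]
    - [1, -40, 0, 0, 0, 0, 0]
    - [1, -40, 0, 0, 0, 0, 0]

```text
clock: 2.42
eef_pos: [0.4385, -0.2333, 0.2989]
tool_rot: [0.708, 0.706, -0.0, -0.0]
ft_force: [2.0, 0.1, -0.6]
grip_width: 0.0854
grasp_force: 0.0
```

The fit is good: the plate residuals are under 1 mm, and the jaw is about 8 mm forward, so v≈0.79. Now the sample.

```bash
cat > s.py <<'E'
from h import *
import sys
a=bot.camera("wrist");cal=bot.calibration("wrist");ob=bot.get_obs()
cv2.imwrite(sys.argv[1],a)
rr=R.from_quat(ob["tool_rot"]);print(ob["eef_pos"].round(4),ob["clock"],"tool x,y:",rr.apply([[1,0,0],[0,1,0]]).round(3).tolist())
for d in bot.outline_of("sample","wrist")[:5]:
      c,_=cv2.findContours(d["pixels"].astype(np.uint8),cv2.RETR_EXTERNAL,cv2.CHAIN_APPROX_NONE); c=max(c,key=cv2.contourArea)[:,0]
      w=np.array([ray("wrist",q,.023,cal)[:2] for q in c])
      b=cv2.minAreaRect((w*1000).astype(np.float32)); print(round(d["conf"],2),np.round(d["rect"]),np.round(b[0],1),np.round(b[1],1),round(b[2],1),"r",np.hypot(*b[0]).round(1))
      print(cv2.boxPoints(b).round(0).tolist())
E
python3 s.py pics/e.png
```

```text
[ 0.4384 -0.2401  0.2982] 2.4667 tool x,y: [[0.01, 1.0, -0.005], [1.0, -0.01, -0.001]]
0.81 [250. 234.  36.  25.] [ 463.7 -391.9] [41.3 51.3] 85.5 r 607.2
[[437.0, -411.0], [488.0, -415.0], [491.0, -373.0], [440.0, -369.0]]
0.66 [234. 165.  32.  39.] [ 437.2 -293.2] [37.5 53.4] 38.5 r 526.4
[[406.0, -284.0], [439.0, -326.0], [468.0, -302.0], [435.0, -261.0]]
0.55 [307. 166.  34.  38.] [ 548. -290.] [53.2 39.6] 73.6 r 620.0
[[522.0, -310.0], [559.0, -321.0], [574.0, -270.0], [537.0, -259.0]]
```

View pics/e.png

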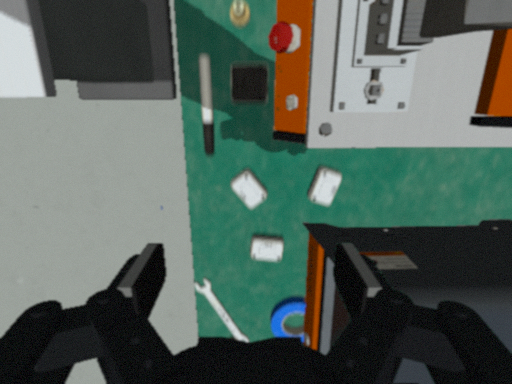

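The target sample is at pixel (249,188), world (437,-293) mm, size 37.5×53.4 mm, with its long axis 38° anticlockwise of +y. It is the nearest of the three (r=526 mm). I'll go above it, turn the tool and descend.

Request:
move_arm:
  deltas:
    - [0.7, -31, 0, 0, 0, 0, 0]
    - [0.7, -31, 0, 0, 0, 0, 0]
    - [0.7, 0, 0, 25, 0, 0, -6.4]
    - [0.7, 0, 0, 25, 0, 0, -6.4]
    - [0.7, 0, 0, 25, 0, 0, -6.4]
    - [0.7, 0, 0, 25, 0, 0, -6.4]
    - [0.7, 0, 0, 25, 0, 0, -6.4]
    - [0.7, 0, 0, 25, 0, 0, -6.4]
    - [0.7, 0, 0, 0, 0, 0, 0]
    - [0.7, 0, 0, 0, 0, 0, 0]

```text
clock: 3.35
eef_pos: [0.4384, -0.2914, 0.148]
tool_rot: [0.437, 0.899, 0.0, -0.002]
ft_force: [-0.5, -0.4, 0.7]
grip_width: 0.0594
grasp_force: 0.0
```

```bash
python3 s.py pics/f.png
```

```text
[ 0.4397 -0.2922  0.1498] 3.4 tool x,y: [[-0.618, 0.786, 0.001], [0.786, 0.618, -0.0]]
0.95 [229. 148.  43.  56.] [ 436.9 -287.3] [35.9 54.3] 38.9 r 522.9
[[406.0, -277.0], [440.0, -320.0], [468.0, -297.0], [434.0, -255.0]]
0.71 [195. 237.  44.  56.] [ 465.1 -385.6] [43.7 54.8] 85.0 r 604.2
[[436.0, -405.0], [491.0, -410.0], [494.0, -366.0], [440.0, -361.0]]
0.7 [310. 211.  58.  49.] [ 548.3 -280.3] [43.8 45. ] 72.5 r 615.8
[[520.0, -294.0], [563.0, -308.0], [576.0, -266.0], [533.0, -253.0]]
```

Request:
move_arm:
  deltas:
    - [0.7, 4, 0, 30, 0, 0, 0]
    - [0.7, 0, 0, 30, 0, 0, 0]
    - [0.7, 0, 0, 30, 0, 0, 0]
    - [0.7, 0, 0, 25, 0, 0, 0]
    - [0.7, 0, 0, 19, 0, 0, 0]
    - [0.7, 0, 0, 0, 0, 0, 0]
    - [0, 0, 0, 0, 0, 0, 0]
    - [0, 0, 0, 0, 0, 0, 0]
    - [0, 0, 0, 0, 0, 0, 0]
    - [0, 0, 0, 0, 0, 0, 0]

```text
clock: 4.28
eef_pos: [0.4394, -0.2902, 0.0179]
tool_rot: [0.435, 0.9, -0.0, 0.003]
ft_force: [-0.2, 0.2, 6.4]
grip_width: 0.0356
grasp_force: 61.7
```

Request:
move_arm:
  deltas:
    - [0, 0, 0, -15, 0, 0, 0]
    - [0, 0, 0, -35, 0, 0, 0]
    - [0, 0, 0, -38, 0, 0, 7.15]
    - [0, 0, 0, -38, 0, 0, 7.15]
    - [0, 0, 0, -38, 0, 0, 7.15]
    - [0, 0, 0, -38, 0, 0, 7.15]
    - [0, 0, 0, 0, 0, 0, 7.15]
    - [0, 38, 0, 0, 0, 0, 0]
    - [0, 38, 0, 0, 0, 0, 0]
    - [0, 38, 0, 0, 0, 0, 0]

```text
clock: 5.12
eef_pos: [0.4322, -0.1744, 0.2186]
tool_rot: [0.692, 0.722, 0.001, 0.001]
ft_force: [1.4, -0.9, -0.4]
grip_width: 0.0353
grasp_force: 61.0
```

Request:
move_arm:
  deltas:
    - [0, 38, 0, 0, 0, 0, 0]
    - [0, 38, 0, 0, 0, 0, 0]
    - [0, 38, 0, 0, 0, 0, 0]
    - [0, 38, 0, 0, 0, 0, 0]
    - [0, 38, 0, 0, 0, 0, 0]
    - [0, 38, 0, 0, 0, 0, 0]
    - [0, 38, 0, 0, 0, 0, 0]
    - [0, 38, 0, 0, 0, 0, 0]
    - [0, 38, 0, 0, 0, 0, 0]
    - [0, 38, 0, 0, 0, 0, 0]

```text
clock: 5.95
eef_pos: [0.4144, 0.2066, 0.2187]
tool_rot: [0.691, 0.723, 0.001, 0.001]
ft_force: [0.8, 0.1, -0.7]
grip_width: 0.0354
grasp_force: 61.0
```

Request:
move_arm:
  deltas:
    - [0, 38, 0, 0, 0, 0, 0]
    - [0, 30, 0, 0, 0, 0, 0]
    - [0, 0, 0, 0, 0, 0, 0]
    - [0, 0, 0, 0, 0, 0, 0]

```text
clock: 6.28
eef_pos: [0.4113, 0.274, 0.2179]
tool_rot: [0.689, 0.724, 0.0, 0.0]
ft_force: [-0.3, -0.2, 0.3]
grip_width: 0.0357
grasp_force: 61.0
```

```bash
cat > t.py <<'E'
from h import *
# offsets in tool axes to reach jig point
import sys
X=[float(v) for v in sys.argv[1:4]]
ob=bot.get_obs();p=np.load("jig.npy");r=R.from_quat(ob["tool_rot"])
t=jigpt(p,X)[0];print("target",t.round(4),"tool delta mm",(r.inv().apply(t-ob["eef_pos"])*1e3).round(1))
c,s=np.cos(p[2]),np.sin(p[2]);d=ob["eef_pos"]-[p[0],p[1],0];print("tcp in jig mm",(1e3*np.array([c*d[0]+s*d[1],-s*d[0]+c*d[1],d[2]])).round(1))
x=r.apply([1,0,0]);print("tool x ang off jig y deg",np.rad2deg(np.arctan2(x[1],x[0])-p[2])-90,"z",r.apply([0,0,1]).round(3),"F",ob["ft_force"].round(1),"q6",ob["joint_pos"][5].round(2),ob["clock"])
E
python3 t.py 0 .17 .034
```

```text
target [0.4421 0.2775 0.034 ] tool delta mm [  1.9  30.7 184. ]
tcp in jig mm [-30.9 167.9 217.9]
tool x ang off jig y deg 0.1939809488689832 z [ 0.001  0.    -1.   ] F [-0.3 -0.2  0.3] q6 2.11 6.2833
```

Request:
move_arm:
  deltas:
    - [0, 2, 31, 0, 0, 0, 0]
    - [0, 0, 0, 38, 0, 0, 0]
    - [0, 0, 0, 38, 0, 0, 0]
    - [0, 0, 0, 38, 0, 0, 0]
    - [0, 0, 0, 30, 0, 0, 0]
    - [0, 0, 0, 0, 0, 0, 0]
    - [0, 0, 0, 0, 0, 0, 0]

```text
clock: 6.87
eef_pos: [0.4415, 0.274, 0.0728]
tool_rot: [0.691, 0.723, -0.002, -0.0]
ft_force: [0.7, -0.5, 0.8]
grip_width: 0.0352
grasp_force: 61.0
```

```bash
python3 t.py 0 .17 .034; python3 - <<'E'
from h import *
a=bot.camera("wrist");cal=bot.calibration("wrist");p=np.load("jig.npy")
f=3;o=cv2.resize(a,None,fx=f,fy=f,interpolation=cv2.INTER_CUBIC)
def pl(P,c):cv2.polylines(o,[np.int32((proj("wrist",jigpt(p,P),cal)+.5)*f)],True,c,1)
for x in(-.023,.023):pl([(x,.125,.021),(x,.205,.021)],(255,0,0))
pl([(-.022,.205,.039),(.022,.205,.039)],(255,0,255))
pl([(-.05,-.055,.015),(.05,-.055,.015),(.05,.245,.015),(-.05,.245,.015)],(0,0,255))
cv2.imwrite("pics/g.png",o[550:1150,400:1100])
E
```

```text
target [0.4421 0.2775 0.034 ] tool delta mm [ 3.6  0.9 38.8]
tcp in jig mm [ -0.8 166.5  72.8]
tool x ang off jig y deg -0.09906549528936637 z [-0.003 -0.002 -1.   ] F [ 0.7 -0.5  0.8] q6 2.08 6.8667
```

View pics/g.png

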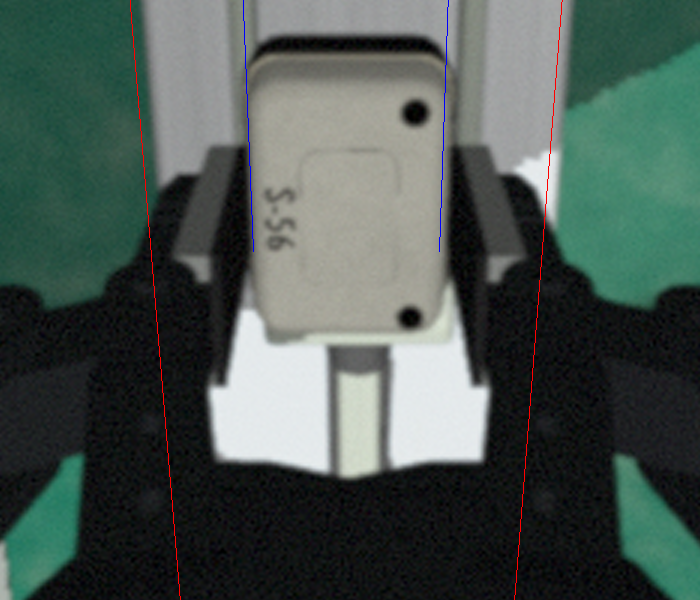

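Wrist view: the sample is held square, centred at crop column 350. The nest rails' mid is at about column 356, so the nest lies about 2 mm further along tool +y. I'll correct this and go down.

Request:
move_arm:
  deltas:
    - [0, 0, 2.3, 10, 0, 0, 0]
    - [0, 0, 0, 18, 0, 0, 0]
    - [0, 0, 0, 5, 0, 0, 0]
    - [0, 0, 0, 3, 0, 0, 0]
    - [0, 0, 0, 2, 0, 0, 0]
    - [0, 0, 0, 1, 0, 0, 0]
    - [0, 0, 0, 0, 0, 0, 0]

```text
clock: 7.5
eef_pos: [0.4452, 0.2764, 0.0349]
tool_rot: [0.691, 0.723, 0.001, 0.0]
ft_force: [-0.4, -0.1, -0.3]
grip_width: 0.0354
grasp_force: 61.0
```

Request:
move_arm:
  deltas:
    - [0, 0, 0, 1, 0, 0, 0]
    - [0, 0, 0, 1, 0, 0, 0]
    - [0, 0, 0, 0, 0, 0, 0]
    - [0, 0, 0, 0, 0, 0, 0]

```text
clock: 7.83
eef_pos: [0.4452, 0.2764, 0.0329]
tool_rot: [0.691, 0.723, 0.001, 0.0]
ft_force: [-0.8, 0.1, 2.8]
grip_width: 0.0358
grasp_force: 61.4
```

Request:
move_arm:
  deltas:
    - [0.7, 0, 0, 0, 0, 0, 0]
    - [0.7, 0, 0, 0, 0, 0, 0]
    - [0.7, 0, 0, 0, 0, 0, 0]
    - [0.7, 0, 0, 0, 0, 0, 0]
    - [0.7, 0, 0, -15, 0, 0, 0]
    - [0.7, 0, 0, -30, 0, 0, 0]
    - [0.7, 0, 0, -40, 0, 0, 0]
    - [0.7, 0, 0, -40, 0, 0, 0]
    - [0.7, 0, 0, 0, 0, 0, 0]
    - [0.7, 0, 0, 0, 0, 0, 0]

```text
clock: 8.67
eef_pos: [0.4467, 0.2773, 0.1604]
tool_rot: [0.691, 0.723, 0.003, 0.001]
ft_force: [0.4, -0.0, -1.0]
grip_width: 0.0597
grasp_force: 0.0
```

```bash
python3 - <<'E'
from h import *
a=bot.camera("wrist");cal=bot.calibration("wrist");p=np.load("jig.npy");print(bot.get_obs()["eef_pos"].round(4))
print(a.shape)
for d in bot.outline_of("sample","wrist")[:2]:
      c,_=cv2.findContours(d["pixels"].astype(np.uint8),cv2.RETR_EXTERNAL,cv2.CHAIN_APPROX_NONE); c=max(c,key=cv2.contourArea)[:,0]
      w=np.array([ray("wrist",q,.038,cal)[:2] for q in c]); b=cv2.minAreaRect((w*1000).astype(np.float32)); print(round(d["conf"],2),d["rect"],b)
f=3;o=cv2.resize(a,None,fx=f,fy=f,interpolation=cv2.INTER_CUBIC)
def pl(P,c):cv2.polylines(o,[np.int32((proj("wrist",jigpt(p,P),cal)+.5)*f)],True,c,1)
for x in(-.023,.023):pl([(x,.125,.021),(x,.205,.021)],(255,0,0))
pl([(-.05,-.055,.015),(.05,-.055,.015),(.05,.245,.015),(-.05,.245,.015)],(0,0,255))
pl([(-.022,.205,.039),(.022,.205,.039)],(255,0,255))
cv2.imwrite("pics/i.png",o[200:800,400:1100])
E
```

```text
[0.4452 0.2763 0.1582]
(384, 512, 3)
0.86 [229.3, 149.0, 38.2, 58.7] ((442.77703857421875, 281.15899658203125), (36.129539489746094, 53.97626495361328), 1.6222877502441406)
```

View pics/i.png

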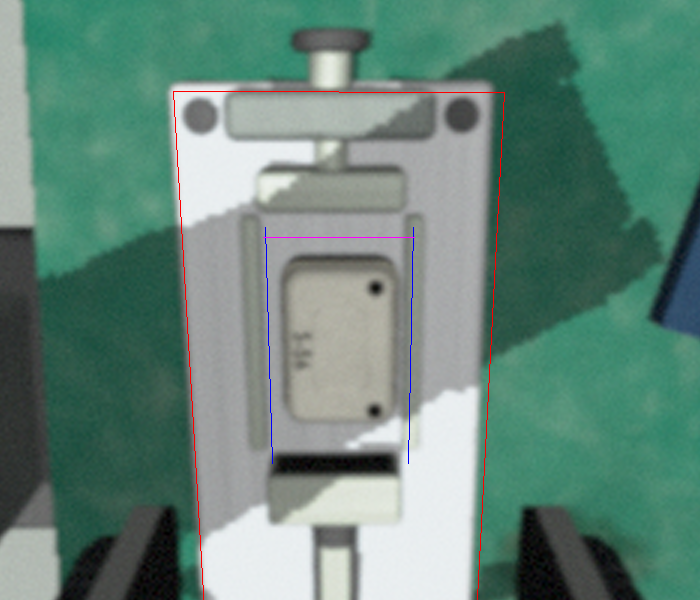

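The sample lies flat between the rails, about 3 mm right of the centre line, clear of the jaw (crop row 455) and the stop (row 210). Now the capstan. I'll close the fingers and go behind the 225° spoke, with tool x radial and tool y pointing clockwise.

Request:
move_arm:
  deltas:
    - [0, -38.3, -4.5, 0, 0, 0, 0]
    - [0, -38.3, -4.5, 0, 0, 0, 0]
    - [0, -38.3, -4.5, 0, 0, 0, 0]
    - [0, -38.3, -4.5, 0, 0, 0, 0]
    - [0, -38.3, -4.5, 0, 0, 0, 0]
    - [0, -38.3, -4.5, 0, 0, 0, 0]
    - [0, 0, 0, 0, 0, 0, -7.1]
    - [0, 0, 0, 0, 0, 0, -7.1]
    - [0, 0, 0, 0, 0, 0, -7.1]
    - [0, 0, 0, 0, 0, 0, -7.1]

```text
clock: 9.6
eef_pos: [0.4268, 0.0445, 0.1553]
tool_rot: [0.49, 0.872, -0.001, -0.002]
ft_force: [0.2, 0.6, -0.9]
grip_width: 0.0
grasp_force: 0.0
```

Request:
move_arm:
  deltas:
    - [0, 0, 0, 0, 0, 0, -7.1]
    - [0, 0, 0, 0, 0, 0, -7.1]
    - [0, 0, 0, 0, 0, 0, -7.1]
    - [0, 0, 0, 0, 0, 0, -7.1]
    - [0, 0, 0, 0, 0, 0, -7.1]
    - [0, 0, 0, 0, 0, 0, -7.1]
    - [0, 0, 0, 0, 0, 0, -7.1]
    - [0, 0, 0, 0, 0, 0, -7.1]
    - [0, 0, 0, 0, 0, 0, -7.1]
    - [0, 0, 0, 0, 0, 0, -7.1]

```text
clock: 10.43
eef_pos: [0.4267, 0.0451, 0.1552]
tool_rot: [-0.108, 0.994, -0.0, -0.002]
ft_force: [-0.8, -0.3, -0.5]
grip_width: 0.0001
grasp_force: 0.0
```

Request:
move_arm:
  deltas:
    - [0, 0, 0, 0, 0, 0, -7.1]
    - [0, 0, 0, 0, 0, 0, -7.1]
    - [0, 0, 0, 0, 0, 0, -7.1]
    - [0, 0, 0, 0, 0, 0, -7.1]
    - [0, 0, 0, 0, 0, 0, -7.1]
    - [0, 0, 0, 0, 0, 0, 0]
    - [0, 0, 0, 0, 0, 0, 0]

```text
clock: 11.02
eef_pos: [0.4272, 0.0451, 0.1558]
tool_rot: [-0.402, 0.916, 0.001, -0.002]
ft_force: [-0.4, 0.6, -0.7]
grip_width: -0.0003
grasp_force: 0.0
```

```bash
python3 t.py -.024 -.061 .053
```

```text
target [0.4287 0.0456 0.053 ] tool delta mm [ -1.7  -1.  102.8]
tcp in jig mm [-25.6 -61.4 155.8]
tool x ang off jig y deg -225.2703040423752 z [-0.003 -0.    -1.   ] F [-0.4  0.6 -0.7] q6 -0.72 11.0167
```

Request:
move_arm:
  deltas:
    - [0, -1.5, 0, 35, 0, 0, 0]
    - [0, 0, 0, 35, 0, 0, 0]
    - [0, 0, 0, 33, 0, 0, 0]
    - [0, 0, 0, 0, 0, 0, 0]
    - [0, 0, 2, 0, 0, 0, 0]
    - [0, 0, 2, 0, 0, 0, 0]
    - [0, 0, 2, 0, 0, 0, 0]
    - [0, 0, 0, 0, 0, 0, 0]

```text
clock: 11.68
eef_pos: [0.4262, 0.0509, 0.0561]
tool_rot: [-0.403, 0.915, -0.0, 0.002]
ft_force: [-0.6, 0.4, 0.5]
grip_width: 0.0001
grasp_force: 0.0
```

```bash
cat > u.py <<'E'
from h import *
ob=bot.get_obs();p=np.load("jig.npy");r=R.from_quat(ob["tool_rot"])
d=ob["eef_pos"]-[p[0],p[1],0];print("tcp rel axis in tool xy mm (radial,cw)",(1e3*r.inv().apply(d)).round(1),"z",ob["eef_pos"][2].round(4))
x=r.apply([1,0,0]);print("tool x jig deg",np.rad2deg(np.arctan2(x[1],x[0])-p[2])%360,"F tool",r.inv().apply(ob["ft_force"]).round(1),"T",r.inv().apply(ob["ft_torque"]).round(2),"q6",ob["joint_pos"][5].round(2),ob["clock"])
E
python3 u.py
```

```text
tcp rel axis in tool xy mm (radial,cw) [ 57.7 -21.  -56.3] z 0.0561
tool x jig deg 224.90040682125044 F tool [ 0.1  0.7 -0.5] T [ 0.03  0.03 -0.03] q6 -0.71 11.6833
```

Request:
move_arm:
  deltas:
    - [0, 0, 2, 0, 0, 0, 0]
    - [0, 1.7, 6.2, 1, 0, 0, 6]
    - [0, 1.7, 6.2, 1, 0, 0, 6]
    - [0, 1.7, 6.2, 0, 0, 0, 6]
    - [0, 1.7, 6.2, 0, 0, 0, 6]

```text
clock: 12.1
eef_pos: [0.4061, 0.0651, 0.0545]
tool_rot: [-0.201, 0.98, -0.003, 0.003]
ft_force: [2.8, -7.2, 5.4]
grip_width: 0.0003
grasp_force: 4.1
```

```bash
python3 u.py
```

```text
tcp rel axis in tool xy mm (radial,cw) [ 56.7 -22.3 -54.7] z 0.0545
tool x jig deg 200.50581158522934 F tool [ 0.2 -7.7 -5.3] T [ 1.58  0.1  -0.06] q6 -0.24 12.1
```

Request:
move_arm:
  deltas:
    - [0, 1.8, 6.2, 0, 0, 0, 6]
    - [0, 1.8, 6.2, 0, 0, 0, 6]
    - [0, 1.8, 6.2, 0, 0, 0, 6]
    - [0, 1.8, 6.2, 0, 0, 0, 6]
    - [0, 1.8, 6.2, 0, 0, 0, 6]
    - [0, 1.8, 6.2, 0, 0, 0, 6]
    - [0, 1.8, 6.2, 0, 0, 0, 6]

```text
clock: 12.68
eef_pos: [0.3868, 0.1061, 0.0536]
tool_rot: [0.164, 0.987, -0.002, 0.002]
ft_force: [-0.4, -8.3, 5.5]
grip_width: 0.0
grasp_force: 4.0
```

```bash
python3 u.py
```

```text
tcp rel axis in tool xy mm (radial,cw) [ 59.  -22.1 -53.8] z 0.0536
tool x jig deg 158.51614614985297 F tool [-2.3 -8.  -5.4] T [ 1.59 -0.37 -0.06] q6 0.6 12.6833
```

Request:
move_arm:
  deltas:
    - [0, 1.7, 6.2, 0, 0, 0, 6]
    - [0, 1.7, 6.2, 0, 0, 0, 6]
    - [0, 1.7, 6.2, 0, 0, 0, 6]
    - [0, 1.7, 6.2, 0, 0, 0, 6]
    - [0, 1.7, 6.2, 0, 0, 0, 6]
    - [0, 1.7, 6.2, 0, 0, 0, 6]
    - [0, 1.7, 6.2, 0, 0, 0, 6]

```text
clock: 13.27
eef_pos: [0.3984, 0.1478, 0.0523]
tool_rot: [0.506, 0.863, -0.003, -0.002]
ft_force: [-8.6, -2.3, 4.7]
grip_width: 0.0001
grasp_force: 4.2
```

```bash
python3 u.py
```

```text
tcp rel axis in tool xy mm (radial,cw) [ 60.3 -25.7 -52. ] z 0.0523
tool x jig deg 116.60800971121432 F tool [ 2.2 -8.6 -4.7] T [ 1.63  0.34 -0.04] q6 1.42 13.2667
```

Request:
move_arm:
  deltas:
    - [0, 0, -8, 0, 0, 0, 0]
    - [0, 0, 0, -25, 0, 0, 0]
    - [0, 0, 0, -20, 0, 0, 0]
    - [0, -4.6, -7.1, 0, 0, 0, -7]
    - [0, -4.6, -7.1, 0, 0, 0, -7]
    - [0, -4.6, -7.1, 0, 0, 0, -7]
    - [0, -4.6, -7.1, 0, 0, 0, -7]
    - [0, -4.6, -7.1, 0, 0, 0, -7]
    - [0, -4.6, -7.1, 0, 0, 0, -7]
    - [0, -4.6, -7.1, 0, 0, 0, -7]

```text
clock: 14.1
eef_pos: [0.389, 0.0874, 0.0981]
tool_rot: [0.096, 0.995, 0.0, 0.001]
ft_force: [0.3, -0.1, -0.4]
grip_width: -0.0
grasp_force: 0.0
```

Request:
move_arm:
  deltas:
    - [0, -4.6, -7.1, 0, 0, 0, -7]
    - [0, -4.6, -7.1, 0, 0, 0, -7]
    - [0, -4.6, -7.1, 0, 0, 0, -7]
    - [0, -4.6, -7.1, 0, 0, 0, -7]
    - [0, -4.6, -7.1, 0, 0, 0, -7]
    - [0, -4.6, -7.1, 0, 0, 0, -7]
    - [0, 0, 0, 0, 0, 0, 0]
    - [0, 0, 0, 0, 0, 0, 0]

```text
clock: 14.77
eef_pos: [0.4204, 0.0491, 0.0979]
tool_rot: [-0.262, 0.965, -0.0, 0.001]
ft_force: [0.3, 0.6, 0.0]
grip_width: 0.0001
grasp_force: 0.0
```

```bash
python3 u.py; python3 - <<'E'
from h import *
a=bot.camera("wrist");cal=bot.calibration("wrist");p=np.load("jig.npy");f=2
o=cv2.resize(a,None,fx=f,fy=f,interpolation=cv2.INTER_CUBIC)
for t in range(0,360,15):
    P=jigpt(p,[(.06*np.cos(np.radians(t)),.06*np.sin(np.radians(t)),.062)])[0]
    u=np.int32((proj("wrist",P,cal)+.5)*f)
    if 0<u[0]<1024 and 0<u[1]<768: cv2.circle(o,tuple(map(int,u)),3,(0,0,255),-1);cv2.putText(o,str(t),tuple(map(int,u+4)),0,.5,(255,0,255),1)
cv2.imwrite("pics/j.png",o[120:720,110:910])
E
```

```text
tcp rel axis in tool xy mm (radial,cw) [ 55.  -35.6 -97.9] z 0.0979
tool x jig deg 207.75578415774393 F tool [-0.5  0.3 -0. ] T [-0.01 -0.02 -0.05] q6 -0.41 14.7667
```

View pics/j.png

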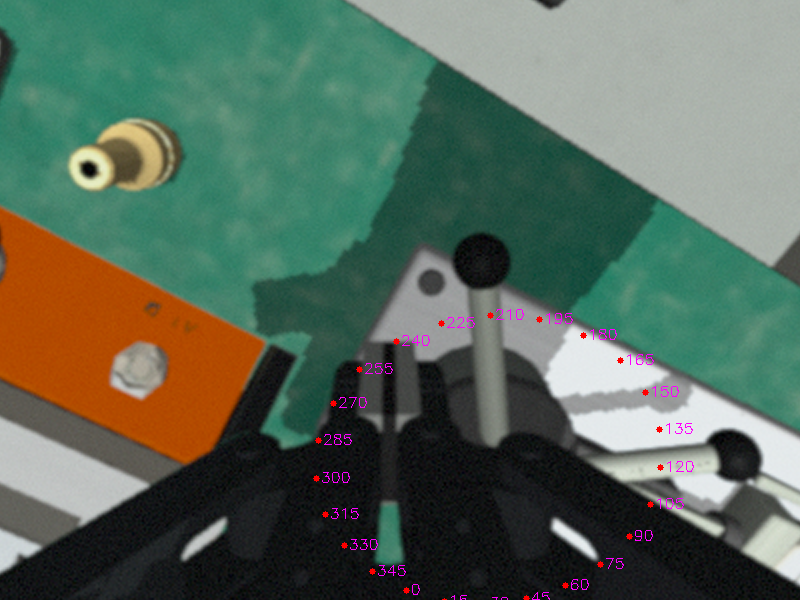

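The next spoke is at about 211° (its ball at crop (480,262)) and the previous one at about 121°, so v≈2.6 rad. The fingers are clear behind the spoke, so I'll go down and push.

Request:
move_arm:
  deltas:
    - [0, 2, 0, 25, 0, 0, 0]
    - [0, 1, 0, 19, 0, 0, 0]
    - [0, 0, 0, 0, 0, 0, 0]
    - [0, 0, 5, 0, 0, 0, 0]
    - [0, 0, 5, 0, 0, 0, 0]
    - [0, 1.7, 6.2, 0, 0, 0, 6]
    - [0, 1.7, 6.2, 0, 0, 0, 6]
    - [0, 1.7, 6.2, 0, 0, 0, 6]
    - [0, 1.7, 6.2, 0, 0, 0, 6]

```text
clock: 15.57
eef_pos: [0.3954, 0.0745, 0.054]
tool_rot: [-0.054, 0.999, -0.004, -0.001]
ft_force: [-4.4, -10.3, 3.2]
grip_width: -0.0004
grasp_force: 4.2
```

```bash
python3 u.py
```

```text
tcp rel axis in tool xy mm (radial,cw) [ 57.8 -27.5 -53.7] z 0.054
tool x jig deg 183.53055170911261 F tool [ 5.5 -9.8 -3.2] T [ 1.87  1.15 -0.21] q6 0.08 15.5667
```

Request:
move_arm:
  deltas:
    - [0, 0, 0.5, 0, 0, 0, -3]
    - [0, 1.6, 4.1, 0, 0, 0, 4]
    - [0, 1.6, 4.1, 0, 0, 0, 4]
    - [0, 1.6, 4.1, 0, 0, 0, 4]
    - [0, 0, 0, 0, 0, 0, 0]

```text
clock: 15.98
eef_pos: [0.3894, 0.0878, 0.0541]
tool_rot: [0.023, 1.0, -0.002, -0.001]
ft_force: [-1.9, -7.0, 1.9]
grip_width: 0.0001
grasp_force: 3.1
```

```bash
python3 u.py
```

```text
tcp rel axis in tool xy mm (radial,cw) [ 59.6 -22.9 -53.9] z 0.0541
tool x jig deg 174.75582885404117 F tool [ 1.6 -7.1 -1.9] T [ 1.26  0.55 -0.03] q6 0.27 15.9833
```

Request:
move_arm:
  deltas:
    - [0, 1.4, 4.2, 0, 0, 0, 4]
    - [0, 1.4, 4.2, 0, 0, 0, 4]
    - [0, 1.4, 4.2, 0, 0, 0, 4]
    - [0, 0, 0, 0, 0, 0, 0]

```text
clock: 16.32
eef_pos: [0.3859, 0.1009, 0.0539]
tool_rot: [0.127, 0.992, -0.002, -0.001]
ft_force: [-4.9, -5.1, 3.1]
grip_width: -0.0
grasp_force: 3.2
```

```bash
python3 u.py
```

```text
tcp rel axis in tool xy mm (radial,cw) [ 60.3 -22.9 -53.7] z 0.0539
tool x jig deg 162.77525295292142 F tool [ 3.5 -6.2 -3. ] T [ 1.35  0.67 -0.03] q6 0.51 16.3167
```

Request:
move_arm:
  deltas:
    - [0, 1.4, 4.2, 0, 0, 0, 4]
    - [0, 1.4, 4.2, 0, 0, 0, 4]
    - [0, 1, 3, 0, 0, 0, 3]
    - [0, 0, 0, 0, 0, 0, 0]

```text
clock: 16.65
eef_pos: [0.3853, 0.113, 0.0538]
tool_rot: [0.221, 0.975, -0.002, -0.002]
ft_force: [-5.3, -4.8, 2.9]
grip_width: 0.0004
grasp_force: 3.3
```

```bash
python3 u.py
```

```text
tcp rel axis in tool xy mm (radial,cw) [ 60.7 -23.3 -53.5] z 0.0538
tool x jig deg 151.81781947258688 F tool [ 2.7 -6.7 -2.9] T [ 1.36  0.58 -0.06] q6 0.73 16.65
```

Request:
move_arm:
  deltas:
    - [0, 1.3, 4.2, 0, 0, 0, 4]
    - [0, 1.3, 4.2, 0, 0, 0, 4]
    - [0, 0, 0, 0, 0, 0, 0]

```text
clock: 16.9
eef_pos: [0.3863, 0.1219, 0.0536]
tool_rot: [0.289, 0.957, -0.002, -0.002]
ft_force: [-6.5, -4.1, 4.0]
grip_width: 0.0
grasp_force: 3.2
```

```bash
python3 u.py
```

```text
tcp rel axis in tool xy mm (radial,cw) [ 61.  -23.6 -53.3] z 0.0536
tool x jig deg 143.7969995913401 F tool [ 3.1 -7.  -3.9] T [ 1.27  0.58 -0.11] q6 0.89 16.9
```

Request:
move_arm:
  deltas:
    - [0, 1.3, 4.2, 0, 0, 0, 4]
    - [0, 1.3, 4.2, 0, 0, 0, 4]
    - [0, 0, 0, 0, 0, 0, 0]

```text
clock: 17.15
eef_pos: [0.3887, 0.1305, 0.0535]
tool_rot: [0.355, 0.935, -0.002, -0.003]
ft_force: [-6.8, -3.7, 3.5]
grip_width: 0.0005
grasp_force: 3.2
```

```bash
python3 u.py
```

```text
tcp rel axis in tool xy mm (radial,cw) [ 61.1 -23.9 -53.1] z 0.0535
tool x jig deg 135.81526829711837 F tool [ 2.6 -7.3 -3.4] T [ 1.39  0.64 -0.08] q6 1.05 17.15
```

Request:
move_arm:
  deltas:
    - [0, 1.1, 3.2, 0, 0, 0, 3]
    - [0, 1.1, 3.2, 0, 0, 0, 3]
    - [0, 0, 0, 0, 0, 0, 0]

```text
clock: 17.4
eef_pos: [0.3911, 0.1368, 0.0534]
tool_rot: [0.403, 0.915, -0.002, -0.003]
ft_force: [-7.9, -2.4, 2.3]
grip_width: 0.0003
grasp_force: 3.4
```

```bash
python3 u.py
```

```text
tcp rel axis in tool xy mm (radial,cw) [ 61.4 -24.1 -53. ] z 0.0534
tool x jig deg 129.85530091498555 F tool [ 3.5 -7.5 -2.2] T [ 1.33  0.75 -0.11] q6 1.17 17.4
```

Request:
move_arm:
  deltas:
    - [0, 0.7, 2.2, 0, 0, 0, 2]
    - [0, 0.7, 2.2, 0, 0, 0, 2]
    - [0, 0, 0, 0, 0, 0, 0]

```text
clock: 17.65
eef_pos: [0.3931, 0.1407, 0.0533]
tool_rot: [0.434, 0.901, -0.003, -0.003]
ft_force: [-8.3, -2.8, 3.5]
grip_width: -0.0001
grasp_force: 3.7
```

```bash
python3 u.py
```

```text
tcp rel axis in tool xy mm (radial,cw) [ 61.4 -24.2 -52.9] z 0.0533
tool x jig deg 125.88908562722068 F tool [ 3.  -8.3 -3.5] T [ 1.58  0.77 -0.09] q6 1.24 17.65
```

Request:
move_arm:
  deltas:
    - [0, 0.7, 2.2, 0, 0, 0, 2]
    - [0, 0.7, 2.2, 0, 0, 0, 2]
    - [0, 0, 0, 0, 0, 0, 0]

```text
clock: 17.9
eef_pos: [0.3952, 0.1445, 0.0533]
tool_rot: [0.465, 0.885, -0.003, -0.004]
ft_force: [-9.0, -2.0, 4.6]
grip_width: 0.0
grasp_force: 4.3
```

```bash
python3 u.py
```

```text
tcp rel axis in tool xy mm (radial,cw) [ 61.6 -24.6 -52.8] z 0.0533
tool x jig deg 121.899775288495 F tool [ 3.5 -8.5 -4.5] T [ 1.73  0.86 -0.07] q6 1.32 17.9
```

Request:
move_arm:
  deltas:
    - [0, 0.7, 2.2, 0, 0, 0, 2]
    - [0, 0.4, 1.1, 0, 0, 0, 1]
    - [0, 0, 0, 0, 0, 0, 0]

```text
clock: 18.15
eef_pos: [0.3969, 0.147, 0.0532]
tool_rot: [0.488, 0.873, -0.003, -0.004]
ft_force: [-11.6, -1.4, 5.2]
grip_width: -0.0
grasp_force: 4.9
```

```bash
python3 u.py
```

```text
tcp rel axis in tool xy mm (radial,cw) [ 61.4 -25.1 -52.7] z 0.0532
tool x jig deg 118.92697133565416 F tool [  4.9 -10.7  -5.1] T [ 1.95  0.7  -0.13] q6 1.37 18.15
```

That is tight enough: Fy is about 10.7 N, 1.5 times the free push. I'll back off and lift clear.

Request:
move_arm:
  deltas:
    - [0, 0, -4, 0, 0, 0, 0]
    - [0, 0, -6, 0, 0, 0, 0]
    - [0, 0, 0, -20, 0, 0, 0]
    - [0, 0, 0, -35, 0, 0, 0]
    - [0, 0, 0, -40, 0, 0, 0]
    - [0, 0, 0, -40, 0, 0, 0]
    - [0, 0, 0, 0, 0, 0, 0]
    - [0, 0, 0, 0, 0, 0, 0]
    - [0, 0, 0, 0, 0, 0, 0]

```text
clock: 18.9
eef_pos: [0.3941, 0.1427, 0.189]
tool_rot: [0.488, 0.873, 0.001, 0.001]
ft_force: [0.1, -0.1, -0.4]
grip_width: -0.0001
grasp_force: 0.0
```

```bash
python3 - <<'E'
from h import *
a=bot.camera("wrist");b=bot.camera("side");s=bot.camera("scene")
f=lambda i,x,y,w,h,k:cv2.resize(i[y:y+h,x:x+w],None,fx=k,fy=k,interpolation=cv2.INTER_CUBIC)
A=cv2.resize(a,(448,336));B=f(b,225,135,75,75,4.48);S=f(s,150,135,110,80,4)
o=np.zeros((560,800,3),np.uint8);o[:336,:448]=A;o[:336,450:786]=B[:336,:336];o[338:558,:440]=S[:220,:440]
cv2.imwrite("pics/k.png",o)
E
```

```text
(no output)
```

View pics/k.png

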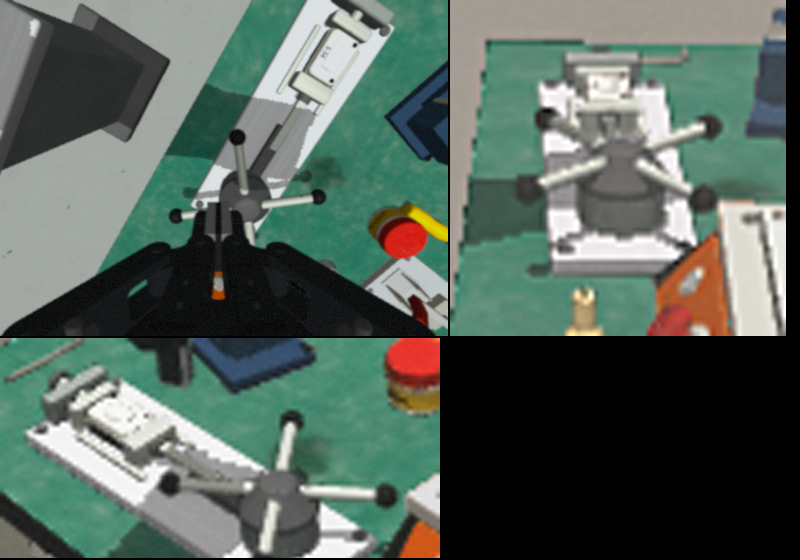

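The wrist tile shows the sample at (330,52), flat and square between the jaw at (313,85) and the stop at (350,22). The fingers are clear of everything, so I'm handing in.

```bash
python3 -c "
from workcell import bot
print(bot.job_done())"
```

```text
the job is handed in; nothing more can be done
None
```

The sample lies flat in the nest, clamped against the stop at about 25 N (estimated from a final push of 10.7 N on the spoke), and the job is handed in at about 19 s of the 72 s allowed; no verdict was returned.

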